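# Rebuild the stacking tube rack on its dock

### The job

Rebuild the two-tier tube rack on its grey dock: first set the deep rack that stands on the bench onto the dock, then take the shallow rack off the slanted steel stand and stack it on top of the deep one. Each tier's wide and narrow lugs must drop into the matching wide and narrow notches below so that it sits fully home, level and flush; set the racks down rather than dropping or toppling them into place, let go, and leave the other things where they are.

Things in the scene. Friction and masses are not known exactly. Their poses are not given: they have to be found in the camera images.
- deep_rack_mid (a point): pale tube rack level on the bench, 104 (x) x 56 (y), body 44 high plus 8 mm lugs below. Point: body centre, 22 above its underside, 30 above the lug ends; z up. 120 g. Lugs flush with the short ends, mid-width, 10 long in x: wide (30 in y) at +x, narrow (16) at -x. Top has 8 square wells and end notches as the dock's. Grip the plain long sides (y = +-28 mm), at or just above half height.
- shallow_rack_mid (a point): like the deep rack (same plan, lugs +x wide, -x narrow, grip) but body 34 high. Point: body centre, 17 above its underside, 25 above the lug ends; z out through the top. 100 g. Starts on the stand, tilted 29 deg about its y: wide-lug (+x) end high and away from the robot, top facing up and back to the robot, so fingers square to its top lean 29 deg. Seated: 39 mm above the deep rack's centre.
- dock_seat (a point): fixed grey dock: block 104 (x) x 56 (y) on a foot 150 x 110 x 8. Point: centre of its top face, 28 mm above the bench, z up. Notches in its top, open at the end faces, 12 long in x, 10 deep: 34 wide in y at +x, 20 wide at -x (2 mm play each side of a lug). A seated deep rack's centre is 22 mm above this point, x axes the same way.
- stand: fixed steel stand: plate 36 wide (y), 124 long, slanted 29 deg, rising to +x, 60 mm above the bench at its middle, with a 14 mm lip across the low end that the shallow rack's narrow end rests against; the rack overhangs the plate 10 mm on each long side. Foot 130 x 90 x 6. Origin: underside of the foot.
- tip_box: bystander: closed pipette-tip box, yellow base and pale lid, 85 x 120 x 75 high mm. Origin at the centre of its underside. Leave it alone.
- reagent_bottle: bystander: glass bottle with blue cap, 70 across, 150 high mm. Origin at the centre of its underside. Leave it alone.
- beaker: bystander: open glass beaker, 70 across, 90 high mm. Origin at the centre of its underside. Leave it alone.
- small_jar: bystander: small brown glass jar with white lid, 40 across, 50 high mm. Origin at the centre of its underside. Leave it alone.
- timer: bystander: flat white bench timer, 55 x 65 x 20 high mm. Origin at the centre of its underside. Leave it alone.
- marker: bystander: marker pen lying along its y axis, 135 long, 13 thick mm. Origin at the centre of its underside. Leave it alone.
- pipette: bystander: hand pipette lying along its y axis, about 265 long, 26 thick mm. Origin at the centre of its underside. Leave it alone.

How it is judged:
By the outcome, as a careful person would: the job done as asked, in the order asked, and still so for the second after the job is handed in, with the robot touching nothing.
It also fails if it takes over 61 s, if anything falls off the work surface, if the arm or the gripper's body presses on something with over 40 N, if the wrist force passes 120 N, or if a joint passes its speed limit or range.

### The arm

A 6-joint arm with a two-finger parallel gripper is mounted at the origin on the work surface. World frame = base frame: x ahead of the robot, y to its left, z up, the work surface at z = 0. Lengths are in m, angles in rad, forces in N, time in s.
With the tool pointing down it reaches from about 0.3 to 0.875 m from the base axis. Payload 6.4 kg.
Tool frame: the origin (TCP) lies at the very end of the fingers, on their centre line; the grasp point (between the pads) lies 19 mm behind it; z points along the fingers, y is the direction in which the jaws open and shut (so a half turn about z gives the same grasp; the last joint's range is limited). The gripper opens to 85 mm and grips with 20 to 120 N. Pads are 22 mm wide; open, the fingers measure 114 mm over their backs; the gripper's body (76 mm by 85 mm) begins 54 mm behind the grasp point. The pads swing forward as they close: fully open they stand 13 mm farther back than shut.
Start: joints at [0.907, 0.181, 1.607, -0, 1.354, -0.206], TCP at [0.254, 0.516, 0.231] pointing down, gripper open.
Joint ranges: [-2.99, 2.99], [-0.89, 2.07], [0.3, 2.58], [-1.14, 4.28], [0, 2.63], [-3.12, 3.12]. Speed limits (rad/s): [2.57, 2.57, 3.01, 3.14, 3.14, 3.14].

### API

Orientations are given as a unit quaternion [w, x, y, z].
In Python, from bench import telemetry, imaging, ctrl gives the robot as it stands.
- The arm moves only by the shell command python3 -m pendant 'ROWS' [OPENING]. ROWS is JSON, a list that holds one entry, the list of rows, each a list of 6 numbers: the shift along the tool's x, y, z in units of 200 mm (1.0 is 200 mm), then the turn, a rotation vector about the tool's x, y, z in units of pi rad (1.0 is pi rad). In form: [[[tx, ty, tz, rx, ry, rz], ...]]. A call has 1 to 12 rows; each row shifts and turns the pose as measured when the row begins, along the tool's axes as they then stand; what a row does not reach is not made up. A row lasts 1/8 s, in which the tool goes at most 62.5 mm and 10.7 degrees, less where a joint would pass 70% of its speed; a pose out of reach is approached as far as the arm can. A call with a number of a shift or a turn outside -1 to 1 is refused whole. A call with a gripper value outside its range is refused whole. OPENING is the closure, from 0 (fully open) to 1 (shut), set as the call begins (- or left out, the last holds). The fingers move at their own pace and stop on an object; the grip force is fixed at half the most. Time passes only in rows, so rows that do not move let the fingers close. It gives the time, the measured TCP pose, the force and the opening at its end, in the units of the state.
- telemetry.get_obs(): the state, without advancing time (a new reading comes with each control period).
- imaging.camera(name): name is "scene" or "side" or "wrist"; returns a dict with "pixels" (384x512x3 uint8, blue, green, red), "vfov" (degrees; the focal length in pixels is half the picture's height over the tangent of half this angle, whatever the lens; pixels are square), "cx", "cy" (the principal point, pixels), "distortion" ([k1, k2, p1, p2, k3] as OpenCV has them; the pictures are not rectified), "R" (3x3) and "t" (3): a world point X has camera coordinates R X + t. Camera axes: x right, y down, z forward; pixel columns grow to the right and rows downward; lengths in m; the calibration is good to about 2 mm. A picture is of the moment at which its call begins. There is no depth.
- ctrl.hand_in(): hands the job in, once; it reports no verdict.
The state is a dict: "time_s": time; "q": joint angles; "dq": joint speeds; "joint_efforts": joint torques, N m; "eef_pos": TCP position; "eef_rot": TCP orientation; "wrist_force": force on the tool from outside, world axes, zero at the start; "torque": the same for the moment, N m; "opening": opening from 0.0 (shut) to 1.0 (fully open).
Only numpy, scipy, OpenCV 4.12 (cv2) and the standard library are available. Lean on these libraries where they do the work, as an engineer would, in place of code of your own. Each camera call takes 0.05 s, during which the arm holds its last target.

## Working session

There is one attempt and no reset: what is moved stays moved. The work goes in short steps, Python scripts to look and compute and a shell command to move; the robot and the scene stay as the last step left them, time stands still between calls to the robot, and variables do not carry over. Pictures are saved under pics/ and viewed, and the job is handed in when it is done.

```bash
ls; mkdir -p pics
python3 - <<'E'
from bench import telemetry, imaging
import cv2
print(telemetry.get_obs())
for n in ["scene","side","wrist"]:
    c=imaging.camera(n); cv2.imwrite(f"pics/{n}0.png",c["pixels"])
    print(n,c["vfov"],c["cx"],c["cy"],c["distortion"],c["R"],c["t"])
E
```

```text
pics
{'time_s': 0.0, 'q': array([ 9.06716542e-01,  1.81573617e-01,  1.60803214e+00,  6.50847645e-06,
        1.35380336e+00, -2.06313810e-01]), 'dq': array([-1.62158193e-03, -3.79798942e-04, -1.15433913e-03,  2.04271775e-04,
        8.39652153e-05,  2.42004119e-04]), 'joint_efforts': array([-3.31322744e-04, -4.44881594e+01, -3.51331508e+01, -1.71624965e-04,
        9.03568463e-03, -6.53820678e-06]), 'eef_pos': array([0.25375038, 0.51534732, 0.23035418]), 'eef_rot': array([-3.85782283e-04,  2.26890376e-01,  9.73919880e-01, -8.22234975e-04]), 'wrist_force': array([ 0.85967539,  0.72906309, -0.2924666 ]), 'torque': array([ 0.02721261, -0.00852596,  0.02204134]), 'opening': 0.9971828399618029}
scene 56.09029946180444 258.8999717193696 188.6659767921418 [-0.05958749  0.          0.          0.          0.        ] [[ 0.5292411   0.84846432 -0.00348664]
 [ 0.66720371 -0.41870892 -0.6160536 ]
 [-0.52415939  0.32371459 -0.78769652]] [-0.28738253 -0.35079349  1.41691281]
side 57.12081783201733 256.9447273282266 190.14022990255523 [-0.01022144  0.          0.          0.          0.        ] [[-0.99048515 -0.13731075  0.00921592]
 [-0.11051305  0.75369836 -0.64786237]
 [ 0.08201244 -0.64271653 -0.76170166]] [0.56724775 0.1125157  1.01609684]
wrist 70.67410874813339 253.98973116146271 191.0879281424903 [-0.03678361  0.          0.          0.          0.        ] [[ 0.44226649  0.89688257 -0.00141812]
 [ 0.85947852 -0.42336905  0.28645301]
 [ 0.25631432 -0.12790741 -0.95809324]] [-0.57421882 -0.03705773  0.3797314 ]
```

View pics/scene0.png

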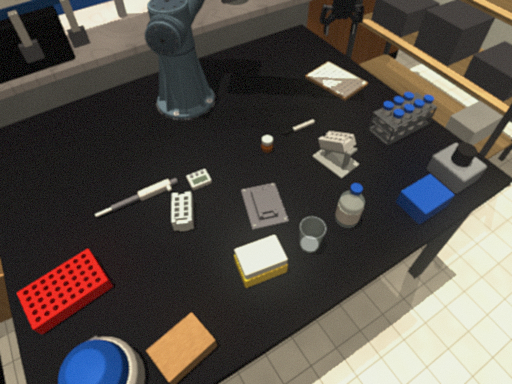

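View pics/side0.png

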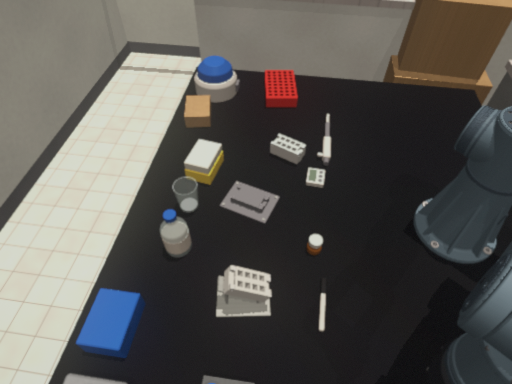

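View pics/wrist0.png

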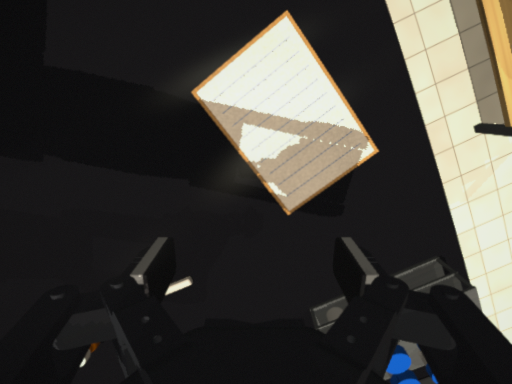

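Scene view: deep rack at about (181,211), dock (265,205), stand with shallow rack (337,150). In the side view they are at (288,148), (250,201) and (245,288). I'll zoom in to read corners.

Run:
```python
import cv2,numpy as np
def crop(n,x,y,w,h,k,o):
    im=cv2.imread(f"pics/{n}0.png")[y:y+h,x:x+w]
    im=cv2.resize(im,None,fx=k,fy=k,interpolation=cv2.INTER_CUBIC)
    for i in range(0,w,10):
        cv2.putText(im,str(x+i),(i*k,8),0,.3,(0,255,255),1); cv2.line(im,(i*k,10),(i*k,14),(0,255,255),1)
    for j in range(0,h,10):
        cv2.putText(im,str(y+j),(0,j*k+4),0,.3,(0,255,255),1)
    return im
a=crop("scene",160,180,50,60,8,0);b=crop("scene",235,175,60,60,6,0);
c=crop("scene",305,120,60,60,6,0)
d=crop("side",262,125,50,45,8,0);e=crop("side",215,175,70,50,6,0);f=crop("side",210,258,70,65,6,0)
def st(l):
    H=max(i.shape[0] for i in l); return np.hstack([cv2.copyMakeBorder(i,0,H-i.shape[0],0,6,0) for i in l])
for i,l in enumerate([[a,d],[b,e],[c,f]]): 
    o=st(l);print(o.shape);cv2.imwrite(f"pics/crop{i}.png",o[:600,:800] if o.shape[1]<=806 else cv2.resize(o,(800,int(o.shape[0]*800/o.shape[1]))))
```

```text
(480, 812, 3)
(360, 792, 3)
(390, 792, 3)
```

View pics/crop0.png

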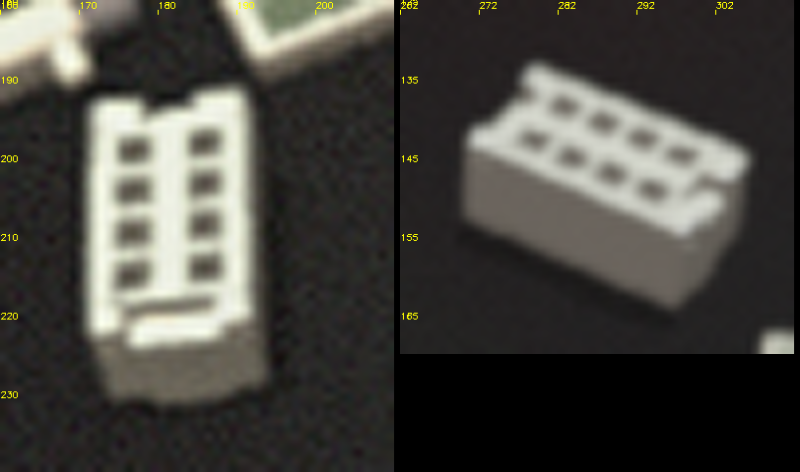

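View pics/crop1.png

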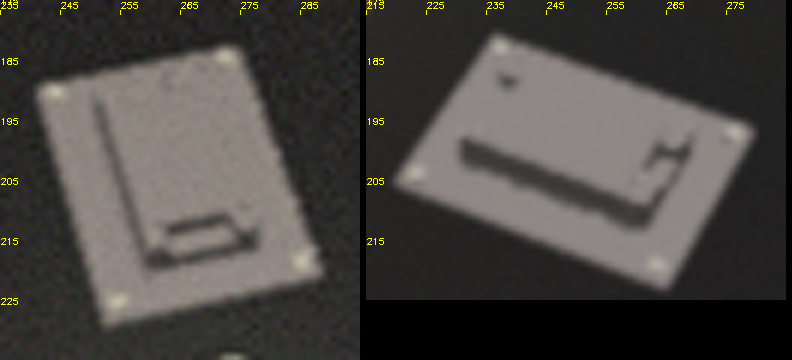

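View pics/crop2.png

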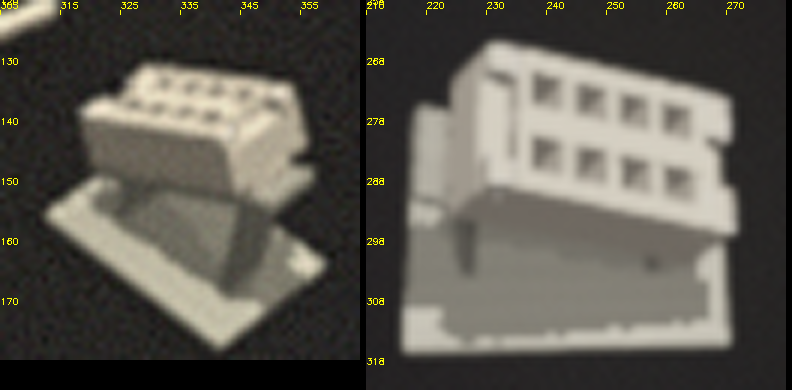

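```bash
cat > lib.py <<'E'
import numpy as np,cv2
from scipy.optimize import least_squares
from scipy.spatial.transform import Rotation as Rn
def proj(c,X):
    f=192/np.tan(np.radians(c["vfov"])/2)
    K=np.array([[f,0,c["cx"]],[0,f,c["cy"]],[0,0,1.]])
    p,_=cv2.projectPoints(np.asarray(X,float).reshape(-1,1,3),cv2.Rodrigues(np.array(c["R"]))[0],np.array(c["t"]),K,np.array(c["distortion"]))
    return p[:,0]
def pose(p):  # x,y,z,yaw,tilt(about -y: +x up)
    return Rn.from_euler('ZY',[p[3],-p[4]]),np.array(p[:3])
def tf(p,L):
    R,t=pose(p); return R.apply(L)+t
def fit(obs,p0,free):
    p0=np.array(p0,float)
    def full(v):
        p=p0.copy();p[free]=v;return p
    def res(v): return np.concatenate([(proj(c,tf(full(v),L))-U).ravel() for c,L,U in obs])
    r=least_squares(res,p0[free],loss='soft_l1'); return full(r.x),res(r.x).reshape(-1,2)
def box(h,sel):
    return np.array([[sx*.052,sy*.028,sz*h/2] for sx,sy,sz in sel])
def mat2():
    from bench import telemetry
    o=telemetry.get_obs();q=o["eef_rot"];return Rn.from_quat([q[1],q[2],q[3],q[0]]),np.array(o["eef_pos"]),o
E
cat > fit0.py <<'E'
from lib import *
from bench import imaging
S=imaging.camera("scene");D=imaging.camera("side")
for n,c in(("scene",S),("side",D)): print(n,-c["R"].T@c["t"])
o=-.42
deep=[(S,box(.044,[(-1,-1,1),(-1,1,1),(1,1,1),(1,-1,1),(1,-1,-1),(1,1,-1)]),np.array([[171.4,192.7],[191.3,191.2],[192,220.4],[171.2,222.3],[173.7,231],[194,228.5]])+o),
(D,box(.044,[(1,-1,1),(1,1,1),(-1,-1,1),(-1,1,1),(1,1,-1),(-1,1,-1),(-1,-1,-1)]),np.array([[278.5,132.9],[270.5,142.1],[306.4,144.7],[298.2,154.8],[270.2,152.7],[296.9,164.1],[305.4,154.4]])+o)]
fo=np.array([[-.075,-.055,-.02],[-.075,.055,-.02],[.075,.055,-.02],[.075,-.055,-.02]])
dock=[(S,fo,np.array([[241.2,189.7],[275.3,182.5],[288.7,220.5],[252.5,229.5]])+o),
(D,fo[[3,0,1,2]],np.array([[236.8,180.8],[279.8,196.7],[265.3,223.3],[219.8,205.5]])+o)]
sh=[(S,box(.034,[(-1,-1,1),(-1,1,1),(1,1,1),(1,-1,1),(-1,-1,-1),(1,-1,-1)]),np.array([[318.3,138],[329.2,130.8],[354.2,134.2],[343,143],[320.3,148],[345,153.8]])+o),
(D,box(.034,[(1,-1,1),(-1,-1,1),(-1,1,1),(1,1,1),(1,-1,-1),(1,1,-1)]),np.array([[230.7,265],[270.3,274.3],[271.5,297.2],[230.3,289.3],[224,270.5],[224,293.3]])+o)]
t=np.radians(29)
for n,ob,p0,fr in(("deep",deep,[.6,.3,.03,-.5,0],[0,1,3]),("dock",dock,[.6,.1,.028,-.4,0],[0,1,3]),("sh",sh,[.6,-.1,.09,0,t],[0,1,2,3])):
    for lab,obs in(("both",ob),("S",ob[:1]),("D",ob[1:])):
        p,r=fit(obs,p0,fr);print(n,lab,p.round(4),'yaw',np.degrees(p[3]).round(2),'rms',np.sqrt((r**2).mean()).round(2),'max',abs(r).max().round(2))
E
python3 fit0.py
```

```text
scene [ 1.12883351 -0.36172189  0.89898769]
side [0.49095234 0.64614855 0.84162963]
deep both [ 0.5008 -0.2375  0.03   -0.4327  0.    ] yaw -24.79 rms 0.47 max 1.02
deep S [ 0.4992 -0.2375  0.03   -0.4274  0.    ] yaw -24.49 rms 0.38 max 0.64
deep D [ 0.5021 -0.2376  0.03   -0.4304  0.    ] yaw -24.66 rms 0.34 max 0.63
dock both [ 0.5958 -0.014   0.028  -0.3049  0.    ] yaw -17.47 rms 0.33 max 0.6
dock S [ 0.5951 -0.0147  0.028  -0.3054  0.    ] yaw -17.5 rms 0.3 max 0.51
dock D [ 0.5963 -0.013   0.028  -0.3039  0.    ] yaw -17.41 rms 0.15 max 0.37
sh both [0.5553 0.2887 0.0833 0.1628 0.5061] yaw 9.33 rms 0.65 max 1.48
sh S [0.5735 0.2658 0.1112 0.157  0.5061] yaw 9.0 rms 0.47 max 0.91
sh D [0.5556 0.2911 0.0871 0.1634 0.5061] yaw 9.36 rms 0.5 max 1.21
```

```bash
cat > delta.py <<'E'
# usage: delta.py x y z yaw_of_tool_y_deg [lean_deg yawrack] ; prints tool-frame delta in command units
import sys
from lib import *
def target(yd,lean=0.,):
    # tool z = -rack z ; tool y = rack y direction (angle yd); lean = rack tilt
    Rr=Rn.from_euler('ZY',[np.radians(yd-90),-np.radians(lean)]).as_matrix()
    z=-Rr[:,2];y=Rr[:,1];x=np.cross(y,z);return Rn.from_matrix(np.c_[x,y,z])
def delta(p,yd,lean=0.):
    R,t,o=mat2(); T=target(yd,lean)
    d=R.inv().apply(np.array(p)-t); w=(R.inv()*T).as_rotvec()
    print("shift mm",(d*1e3).round(1),"units",(d/.2).round(4),"rows",np.linalg.norm(d)/.0625)
    print("turn deg",np.degrees(w).round(2),"units",(w/np.pi).round(4),"rows",np.degrees(np.linalg.norm(w))/10.7)
    print("now",o["time_s"],t.round(4),"F",np.array(o["wrist_force"]).round(1),"open",round(o["opening"],3),"q",np.array(o["q"]).round(2))
if __name__=="__main__":
    a=[float(v) for v in sys.argv[1:]]; delta(a[:3],*a[3:])
E
python3 delta.py .5 -.2375 .2 65.2
```

```text
shift mm [-553.5 -566.8   31.2] units [-2.7677 -2.834   0.1561] rows 12.685907562427353
turn deg [-0.05 -0.01 -1.43] units [-0.0003 -0.0001 -0.0079] rows 0.1335928698550117
now 0.25 [0.254  0.5156 0.2308] F [ 0.7 -0.3  0.1] open 1.001 q [ 0.91  0.18  1.61 -0.    1.35 -0.21]
```

```bash
python3 -m pendant '[[[-0.2,-0.21,0,0,0,0],[-0.2,-0.21,0,0,0,0],[-0.2,-0.21,0,0,0,0],[-0.2,-0.21,0,0,0,0],[-0.2,-0.21,0,0,0,0],[-0.2,-0.21,0,0,0,0],[-0.2,-0.21,0,0,0,0],[-0.2,-0.21,0,0,0,0],[-0.2,-0.21,0,0,0,0],[-0.2,-0.21,0,0,0,0],[-0.2,-0.21,0,0,0,0],[-0.2,-0.2,0,0,0,0]]]' 0; python3 delta.py .5 -.2375 .2 65.2
```

```text
time_s: 1.75
eef_pos: [0.4694, -0.1637, 0.2329]
eef_rot: [0.004, 0.223, 0.975, 0.0]
wrist_force: [0.9, -0.1, 0.8]
opening: 1.001
shift mm [-59.4 -53.2  33.2] units [-0.2972 -0.2659  0.166 ] rows 1.3822002937800715
turn deg [ 0.16  0.45 -1.02] units [ 0.0009  0.0025 -0.0057] rows 0.10533245371964893
now 1.75 [ 0.4694 -0.1637  0.2329] F [ 0.9 -0.1  0.8] open 1.001 q [-0.58 -0.    1.8   0.    1.33 -1.7 ]
```

```bash
python3 -m pendant '[[[-0.15,-0.13,0.08,0,0,-0.003],[-0.15,-0.13,0.08,0,0,-0.003],[0,0,0,0,0,0],[0,0,0,0,0,0]]]'; python3 delta.py .5 -.2375 .2 65.2
python3 - <<'E'
from bench import imaging
import cv2
c=imaging.camera("wrist");cv2.imwrite("pics/w1.png",c["pixels"])
E
```

```text
time_s: 2.25
eef_pos: [0.5022, -0.2432, 0.1999]
eef_rot: [0.004, 0.217, 0.976, 0.0]
wrist_force: [0.6, 0.1, 0.0]
opening: 1.002
shift mm [ 4.4  4.3 -0.1] units [ 0.022   0.0214 -0.0005] rows 0.09811177232597215
turn deg [ 0.15  0.47 -0.25] units [ 0.0009  0.0026 -0.0014] rows 0.05134397223437894
now 2.25 [ 0.5022 -0.2432  0.1999] F [0.6 0.1 0. ] open 1.002 q [-0.67  0.17  1.69  0.    1.28 -1.8 ]
```

View pics/w1.png

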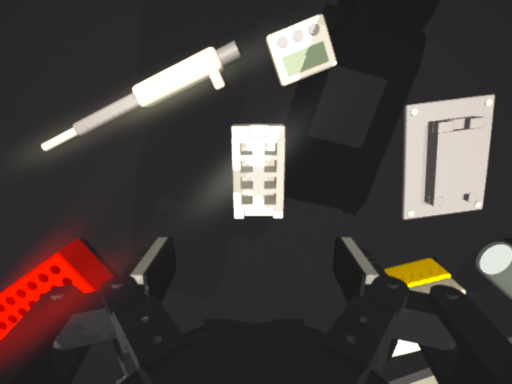

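Run:
```python
import cv2,numpy as np
im=cv2.imread("pics/w1.png")
a=cv2.resize(im[115:225,225:290],None,fx=5,fy=5,interpolation=cv2.INTER_CUBIC)
b=cv2.resize(im[90:225,395:500],None,fx=4,fy=4,interpolation=cv2.INTER_CUBIC)
b=cv2.copyMakeBorder(b,0,a.shape[0]-b.shape[0],0,0,0)
cv2.imwrite("pics/w1c.png",np.hstack([a,b]));print(a.shape,b.shape)
```

```text
(550, 325, 3) (550, 420, 3)
```

View pics/w1c.png

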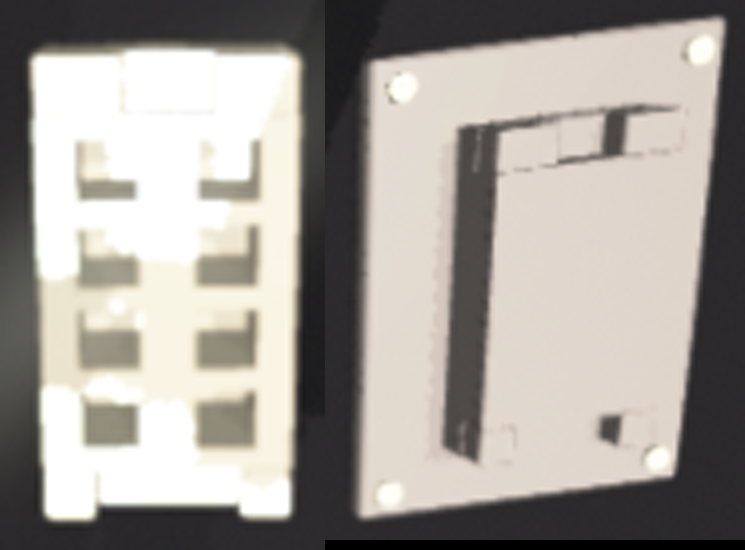

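```bash
cat > overlay.py <<'E'
from lib import *
def draw(c,img,p,h,k,x0,y0,col=(0,0,255),dx=.052,dy=.028):
    s=[(a,b,z) for z in(1,-1) for a,b in((1,1),(1,-1),(-1,-1),(-1,1))]
    L=np.array([[a*dx,b*dy,z*h/2] for a,b,z in s]);u=(proj(c,tf(p,L))+.5-[x0,y0])*k
    for i in range(4):
        for m,n in((i,(i+1)%4),(i+4,(i+1)%4+4),(i,i+4)):
            cv2.line(img,tuple(u[m].round().astype(int).tolist()),tuple(u[n].round().astype(int).tolist()),col,1)
E
python3 - <<'E'
from overlay import *
from bench import imaging
c=imaging.camera("wrist");im=c["pixels"]
print(-c["R"].T@c["t"])
a=cv2.resize(im[105:235,220:300],None,fx=4,fy=4,interpolation=cv2.INTER_CUBIC)
draw(c,a,[.5008,-.2375,.03,-.4327,0],.044,4,220,105)
b=cv2.resize(im[85:225,395:500],None,fx=4,fy=4,interpolation=cv2.INTER_CUBIC)
draw(c,b,[.5958,-.014,.018,-.305,0],.02,4,395,85)
draw(c,b,[.5958,-.014,.004,-.305,0],.008,4,395,85,dx=.075,dy=.055)
a=cv2.copyMakeBorder(a,0,b.shape[0]-a.shape[0],0,0,0)
cv2.imwrite("pics/ov1.png",np.hstack([a,b]))
E
```

```text
[ 0.43475811 -0.2119866   0.34248107]
```

View pics/ov1.png

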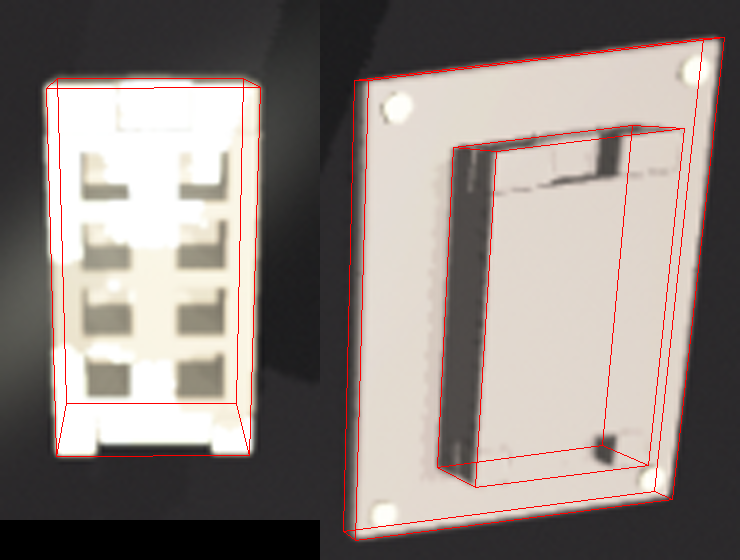

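```bash
python3 delta.py .5008 -.2375 .014 65.2
```

```text
shift mm [  5.2   3.8 186.3] units [0.0261 0.0189 0.9314] rows 2.982310399951961
turn deg [ 0.14  0.51 -0.2 ] units [ 0.0008  0.0028 -0.0011] rows 0.0526534970953879
now 2.35 [ 0.5022 -0.2428  0.2003] F [ 0.5  0.7 -0. ] open 0.995 q [-0.67  0.17  1.69  0.    1.28 -1.8 ]
```

```bash
python3 -m pendant '[[[0.026,0.019,0,0.001,0.003,-0.001],[0,0,0.2,0,0,0],[0,0,0.2,0,0,0],[0,0,0.2,0,0,0],[0,0,0.2,0,0,0],[0,0,0.06,0,0,0],[0,0,0,0,0,0]]]'; python3 delta.py .5008 -.2375 .014 65.2
```

```text
time_s: 3.22
eef_pos: [0.5021, -0.2327, 0.031]
eef_rot: [0.004, 0.211, 0.978, -0.003]
wrist_force: [0.1, 0.3, 0.2]
opening: 1.002
shift mm [-0.6 -4.9 17. ] units [-0.0031 -0.0243  0.085 ] rows 0.2830029731645545
turn deg [-0.19  0.47  0.46] units [-0.0011  0.0026  0.0026] rows 0.06462388914833275
now 3.225 [ 0.5021 -0.2327  0.031 ] F [0.1 0.3 0.2] open 1.002 q [-0.65  0.39  1.79 -0.    0.94 -1.79]
```

```bash
python3 -m pendant '[[[-0.003,-0.024,0.03,0,0.003,0.003],[0,0,0.03,0,0,0],[0,0,0.025,0,0,0],[0,0,0,0,0,0]]]'; python3 delta.py .5008 -.2375 .014 65.2;python3 delta.py .5008 -.2375 .014 65.2
```

```text
time_s: 3.72
eef_pos: [0.5035, -0.2397, 0.0174]
eef_rot: [0.002, 0.216, 0.976, -0.003]
wrist_force: [-0.4, 0.1, 0.4]
opening: 1.0
shift mm [3.3 0.9 3.4] units [0.0166 0.0043 0.017 ] rows 0.07723786150478777
turn deg [-0.29  0.32 -0.09] units [-0.0016  0.0018 -0.0005] rows 0.041059099142868684
now 3.725 [ 0.5035 -0.2397  0.0174] F [-0.4  0.1  0.4] open 1.0 q [-0.65  0.43  1.78 -0.    0.92 -1.79]
shift mm [3.3 0.9 3.4] units [0.0166 0.0043 0.017 ] rows 0.07723786150478777
turn deg [-0.29  0.32 -0.09] units [-0.0016  0.0018 -0.0005] rows 0.041059099142868684
now 3.725 [ 0.5035 -0.2397  0.0174] F [-0.4  0.1  0.4] open 1.0 q [-0.65  0.43  1.78 -0.    0.92 -1.79]
```

```bash
python3 -m pendant '[[[0.015,0.004,0.015,0,0.002,0],[0,0,0,0,0,0]]]'; python3 -m pendant '[[[0,0,0,0,0,0],[0,0,0,0,0,0],[0,0,0,0,0,0],[0,0,0,0,0,0],[0,0,0,0,0,0],[0,0,0,0,0,0]]]' 1; python3 delta.py .5008 -.2375 .014 65.2;python3 - <<'E'
from bench import imaging
import cv2
c=imaging.camera("wrist");cv2.imwrite("pics/w2.png",c["pixels"])
E
```

```text
time_s: 3.98
eef_pos: [0.5009, -0.2376, 0.0144]
eef_rot: [-0.001, 0.216, 0.976, -0.002]
wrist_force: [-0.4, 0.3, -0.6]
opening: 1.002
time_s: 4.72
eef_pos: [0.5011, -0.2377, 0.0147]
eef_rot: [-0.001, 0.216, 0.976, -0.002]
wrist_force: [-0.5, -0.0, 0.3]
opening: 0.647
shift mm [0.4 0.  0.7] units [0.002  0.0001 0.0037] rows 0.013313266310790455
turn deg [-0.29 -0.04 -0.1 ] units [-0.0016 -0.0002 -0.0006] rows 0.029185320155467164
now 4.725 [ 0.5011 -0.2377  0.0147] F [-0.5 -0.   0.3] open 0.647 q [-0.65  0.43  1.79 -0.01  0.92 -1.79]
```

View pics/w2.png

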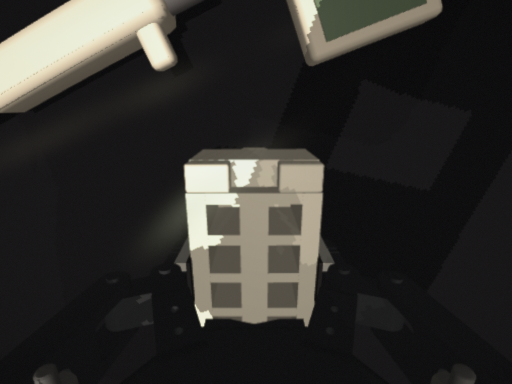

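```bash
python3 -m pendant '[[[0,0,-0.03,0,0,0],[0,0,-0.1,0,0,0],[0,0,-0.15,0,0,0],[0,0,-0.15,0,0,0],[0,0,-0.05,0,0,0],[0,0,0,0,0,0]]]'; python3 delta.py .5958 -.014 .09 72.5
```

```text
time_s: 5.52
eef_pos: [0.5004, -0.2365, 0.1132]
eef_rot: [-0.002, 0.216, 0.976, -0.002]
wrist_force: [-0.2, 0.3, -1.7]
opening: 0.65
shift mm [  7.1 242.1  22.1] units [0.0356 1.2104 0.1104] rows 3.8910677361972104
turn deg [-0.25 -0.19 -7.4 ] units [-0.0014 -0.0011 -0.0411] rows 0.6920509066270288
now 5.525 [ 0.5004 -0.2365  0.1132] F [-0.2  0.3 -1.7] open 0.65 q [-0.65  0.27  1.76 -0.01  1.12 -1.79]
```

```bash
python3 -m pendant '[[[0.006,0.1,0,0,0,0],[0.006,0.2,0,0,0,0],[0.006,0.25,0,0,0,0],[0.006,0.25,0,0,0,0],[0.006,0.22,0,0,0,0],[0.006,0.15,0,0,0,0],[0,0.05,0,0,0,0],[0,0,0.03,0,0,-0.02],[0,0,0.03,0,0,-0.02],[0,0,0,0,0,0]]]'; python3 delta.py .5958 -.014 .09 72.5
```

```text
time_s: 6.78
eef_pos: [0.5918, 0.0042, 0.0865]
eef_rot: [-0.013, 0.152, 0.988, 0.0]
wrist_force: [-0.4, -0.8, -1.7]
opening: 0.648
shift mm [ -9.2 -16.1  -3.7] units [-0.0458 -0.0807 -0.0185] rows 0.3027538128951965
turn deg [-0.17 -1.43  0.01] units [-0.0009 -0.0079  0.0001] rows 0.13411636940759858
now 6.775 [0.5918 0.0042 0.0865] F [-0.4 -0.8 -1.7] open 0.648 q [-0.19  0.4   1.65 -0.    1.12 -1.46]
```

```bash
python3 -m pendant '[[[-0.04,-0.075,-0.02,0,-0.008,0],[0,0,0,0,0,0],[0,0,0,0,0,0]]]'; python3 delta.py .5958 -.014 .09 72.5
python3 - <<'E'
from bench import imaging
import cv2
for n in("wrist","scene","side"):
    c=imaging.camera(n);cv2.imwrite(f"pics/{n}3.png",c["pixels"])
E
```

```text
time_s: 7.15
eef_pos: [0.595, -0.0148, 0.0906]
eef_rot: [0.001, 0.154, 0.988, -0.002]
wrist_force: [-0.2, -0.4, -1.4]
opening: 0.648
shift mm [-0.5  1.   0.6] units [-0.0026  0.0048  0.0031] rows 0.020223302677808613
turn deg [-0.19  0.11 -0.21] units [-0.001   0.0006 -0.0012] rows 0.028343483150462197
now 7.15 [ 0.595  -0.0148  0.0906] F [-0.2 -0.4 -1.4] open 0.648 q [-0.22  0.38  1.66 -0.    1.1  -1.48]
```

View pics/wrist3.png

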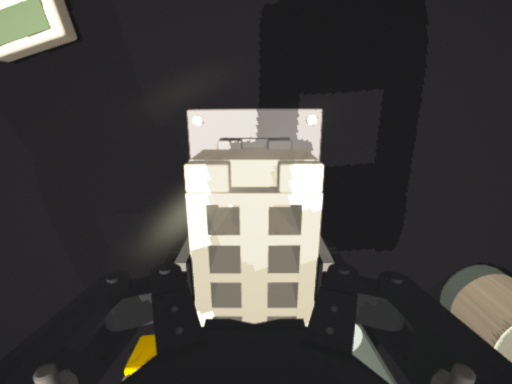

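View pics/scene3.png

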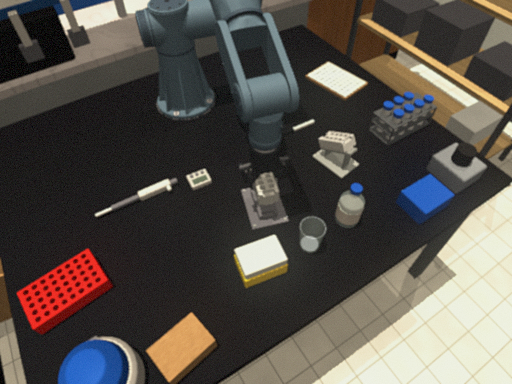

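Run:
```python
from overlay import *
from bench import imaging
c=imaging.camera("wrist");im=c["pixels"]
R,t,o=mat2();print(t)
a=cv2.resize(im[95:335,165:345],None,fx=2.4,fy=2.4,interpolation=cv2.INTER_CUBIC)
b=cv2.resize(im[100:200,180:330],None,fx=5,fy=5,interpolation=cv2.INTER_CUBIC)
dk=[.5958,-.014,.018,-.305,0]
draw(c,a,[t[0],t[1],t[2]+.0155,np.radians(-17.7),0],.044,2.4,165,95)
def all(b,k,x,y):
  draw(c,b,dk,.02,k,x,y)
  draw(c,b,[*dk[:2],.004,*dk[3:]],.008,k,x,y,dx=.075,dy=.055)
  draw(c,b,[t[0],t[1],t[2]+.0155,np.radians(-17.7),0],.044,k,x,y,col=(0,200,0))
all(b,5,180,100)
cv2.imwrite("pics/ov2.png",b);cv2.imwrite("pics/ov2a.png",a)
```

```text
[ 0.59507627 -0.01422971  0.09050947]
```

View pics/ov2.png

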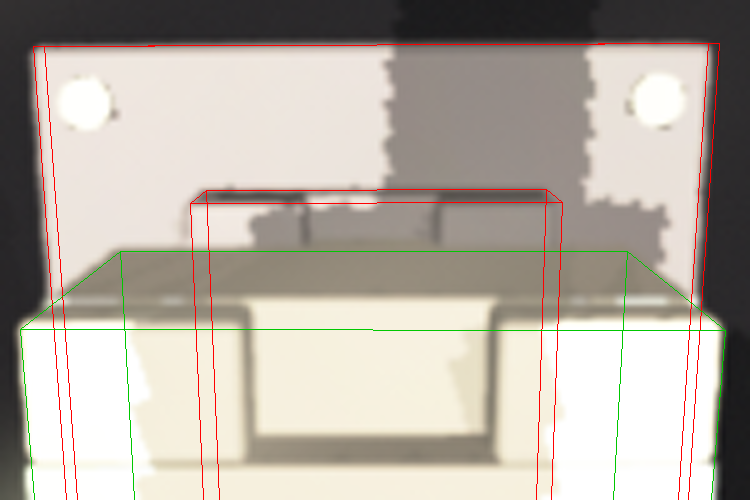

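View pics/ov2a.png

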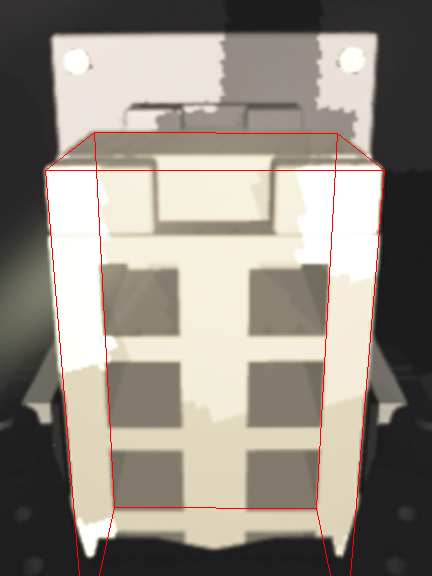

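```bash
python3 delta.py .5960 -.0143 .05 72.5; python3 -m pendant '[[[-0.004,0.001,0.05,-0.001,0,-0.001],[0,0,0.1,0,0,0],[0,0,0.05,0,0,0],[0,0,0,0,0,0]]]'; python3 delta.py .596 -.0143 .0346 72.5
```

```text
shift mm [-0.8  0.3 40.5] units [-0.0041  0.0017  0.2026] rows 0.6483209539158219
turn deg [-0.19  0.1  -0.14] units [-0.0011  0.0006 -0.0008] rows 0.024115633502415662
now 7.35 [ 0.5951 -0.0142  0.0905] F [-0.2  0.3 -1. ] open 0.648 q [-0.22  0.38  1.66 -0.    1.1  -1.48]
time_s: 7.85
eef_pos: [0.595, -0.0136, 0.0463]
eef_rot: [-0.0, 0.151, 0.988, 0.0]
wrist_force: [-0.5, -0.2, -1.3]
opening: 0.65
shift mm [-1.2 -0.3 11.7] units [-0.0059 -0.0016  0.0584] rows 0.1878088776957521
turn deg [-0.   -0.04  0.08] units [-0.     -0.0002  0.0005] rows 0.008331394662369306
now 7.85 [ 0.595  -0.0136  0.0463] F [-0.5 -0.2 -1.3] open 0.65 q [-0.22  0.45  1.67  0.    1.02 -1.49]
```

```bash
python3 -m pendant '[[[-0.006,-0.002,0,0,0,0],[0,0,0.02,0,0,0],[0,0,0.02,0,0,0],[0,0,0,0,0,0]]]'; python3 delta.py .596 -.0143 .0346 72.5
```

```text
time_s: 8.35
eef_pos: [0.5968, -0.0146, 0.0385]
eef_rot: [0.0, 0.151, 0.988, -0.0]
wrist_force: [0.3, -0.0, -0.6]
opening: 0.649
shift mm [0.8 0.  3.8] units [0.0041 0.0002 0.0192] rows 0.06299191314785674
turn deg [0.   0.04 0.08] units [0.     0.0002 0.0005] rows 0.00862064248294092
now 8.35 [ 0.5968 -0.0146  0.0385] F [ 0.3 -0.  -0.6] open 0.649 q [-0.22  0.46  1.67 -0.    1.   -1.49]
```

```bash
python3 -m pendant '[[[0.003,0,0.01,0,0,0],[0,0,0.008,0,0,0],[0,0,0,0,0,0]]]'; python3 delta.py .596 -.0143 .0346 72.5
```

```text
time_s: 8.72
eef_pos: [0.5964, -0.0144, 0.035]
eef_rot: [0.001, 0.151, 0.988, -0.0]
wrist_force: [0.7, -0.2, -1.2]
opening: 0.649
shift mm [ 0.4 -0.   0.4] units [ 0.0021 -0.0001  0.0019] rows 0.009248332485024494
turn deg [0.   0.08 0.09] units [0.     0.0004 0.0005] rows 0.010932670039935932
now 8.725 [ 0.5964 -0.0144  0.035 ] F [ 0.7 -0.2 -1.2] open 0.649 q [-0.22  0.47  1.67 -0.    1.   -1.49]
```

```bash
python3 -m pendant '[[[0,0,0.004,0,0,0],[0,0,0.003,0,0,0],[0,0,0,0,0,0]]]'; python3 delta.py .596 -.0143 .0346 72.5
```

```text
time_s: 9.1
eef_pos: [0.5966, -0.0144, 0.0349]
eef_rot: [0.001, 0.151, 0.988, -0.0]
wrist_force: [0.0, 0.7, -0.4]
opening: 0.645
shift mm [ 0.6 -0.   0.3] units [ 0.0031 -0.0002  0.0014] rows 0.010886939392247975
turn deg [-0.01  0.09  0.1 ] units [-0.      0.0005  0.0005] rows 0.012005133068179777
now 9.1 [ 0.5966 -0.0144  0.0349] F [ 0.   0.7 -0.4] open 0.645 q [-0.22  0.47  1.67 -0.    1.   -1.49]
```

```bash
python3 -m pendant '[[[0,0,0.008,0,0,0],[0,0,0.006,0,0,0]]]'; python3 delta.py .596 -.0143 .0346 72.5
```

```text
time_s: 9.35
eef_pos: [0.5967, -0.0144, 0.0347]
eef_rot: [0.0, 0.151, 0.989, -0.0]
wrist_force: [-5.6, 1.5, 12.0]
opening: 0.65
shift mm [ 0.8 -0.1  0.1] units [ 0.0038 -0.0004  0.0004] rows 0.012172797010312666
turn deg [-0.04  0.06  0.12] units [-0.0002  0.0003  0.0007] rows 0.012768336800127632
now 9.35 [ 0.5967 -0.0144  0.0347] F [-5.6  1.5 12. ] open 0.65 q [-0.22  0.47  1.67 -0.    1.   -1.49]
```

```bash
python3 -m pendant '[[[0,0,-0.002,0,0,0],[0,0,0,0,0,0],[0,0,0,0,0,0],[0,0,0,0,0,0]]]' 0; python3 -m pendant '[[[0,0,-0.05,0,0,0],[0,0,-0.15,0,0,0],[0,0,-0.2,0,0,0],[0,0,-0.2,0,0,0],[0,0,-0.2,0,0,0],[0,0,-0.1,0,0,0],[0,0,0,0,0,0]]]'
python3 - <<'E'
from overlay import *
from bench import imaging
I=[]
for n,(x,y,w,h) in {"wrist":(150,60,220,200),"scene":(235,170,60,60),"side":(215,170,70,60)}.items():
    c=imaging.camera(n);k=3 if n=="wrist" else 6
    a=cv2.resize(c["pixels"][y:y+h,x:x+w],None,fx=k,fy=k,interpolation=cv2.INTER_CUBIC)
    draw(c,a,[.596,-.0143,.05,-.305,0],.044,k,x,y)
    cv2.imwrite(f"pics/seat_{n}.png",a)
    I.append(a)
cv2.imwrite("pics/seat_ss.png",np.hstack(I[1:]))
E
python3 delta.py .5553 .2887 .2 99.3
```

```text
time_s: 9.85
eef_pos: [0.5973, -0.0146, 0.0349]
eef_rot: [0.001, 0.151, 0.989, -0.0]
wrist_force: [0.6, -0.4, -0.1]
opening: 0.999
time_s: 10.72
eef_pos: [0.597, -0.0144, 0.224]
eef_rot: [0.002, 0.151, 0.988, -0.0]
wrist_force: [0.1, 0.3, -1.5]
opening: 1.0
shift mm [128.6 277.   20.4] units [0.643  1.385  0.1021] rows 4.897185622129724
turn deg [-2.00e-02 -1.00e-01 -2.67e+01] units [-1.000e-04 -6.000e-04 -1.483e-01] rows 2.495208441009893
now 10.875 [ 0.5952 -0.0141  0.2204] F [-0.2 -0.1 -0.1] open 1.0 q [-0.22  0.24  1.56 -0.    1.34 -1.49]
```

View pics/seat_wrist.png

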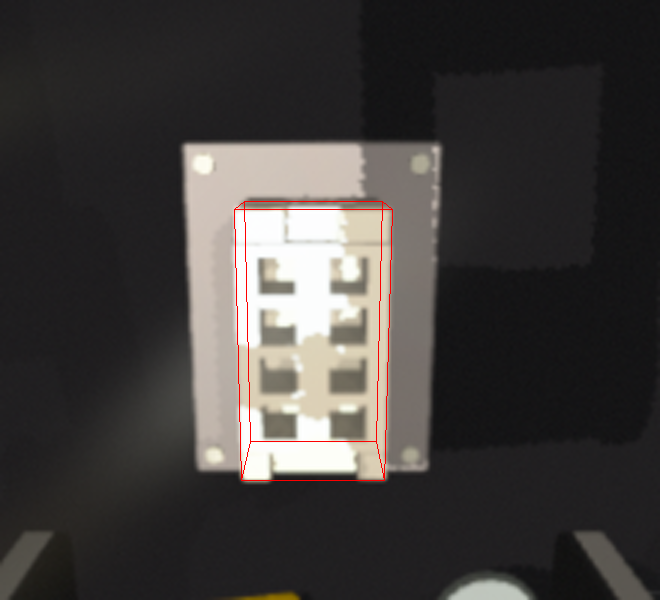

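View pics/seat_ss.png

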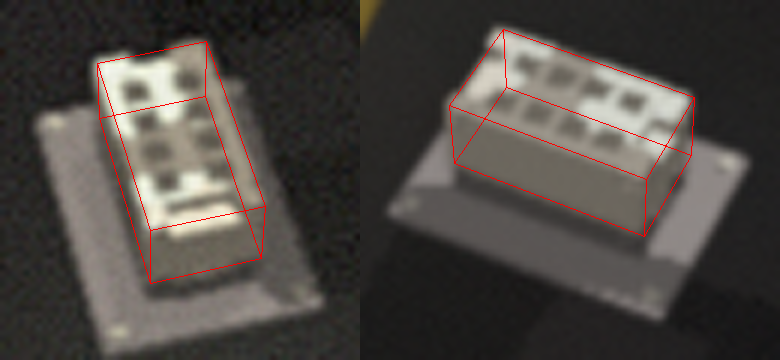

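```bash
python3 -m pendant '[[[0.07,0.15,0,0,0,0],[0.1,0.2,0,0,0,0],[0.1,0.23,0,0,0,0],[0.1,0.23,0,0,0,0],[0.1,0.23,0,0,0,0],[0.1,0.2,0,0,0,0],[0.04,0.05,0,0,0,0],[0,0,0,0,0,-0.05],[0,0,0,0,0,-0.05],[0,0,0,0,0,-0.05],[0,0,0,0,0,0]]]'; python3 delta.py .5553 .2887 .2 99.3
python3 - <<'E'
from overlay import *
from bench import imaging
c=imaging.camera("wrist");cv2.imwrite("pics/w5.png",c["pixels"])
a=cv2.resize(c["pixels"],(800,600),interpolation=cv2.INTER_CUBIC)
draw(c,a,[.5553,.2887,.0833,.1628,np.radians(29)],.034,800/512,0,0)
cv2.imwrite("pics/w5o.png",a)
E
```

```text
time_s: 12.25
eef_pos: [0.5464, 0.2724, 0.2009]
eef_rot: [-0.016, -0.088, 0.996, -0.002]
wrist_force: [0.2, 0.3, -0.4]
opening: 1.003
shift mm [-11.6  14.5   0.5] units [-0.0581  0.0726  0.0023] rows 0.2977395890888705
turn deg [-0.05 -1.88  0.8 ] units [-0.0003 -0.0105  0.0044] rows 0.19135668016985846
now 12.25 [0.5464 0.2724 0.2009] F [ 0.2  0.3 -0.4] open 1.003 q [ 0.27  0.31  1.52  0.    1.35 -1.48]
```

View pics/w5o.png

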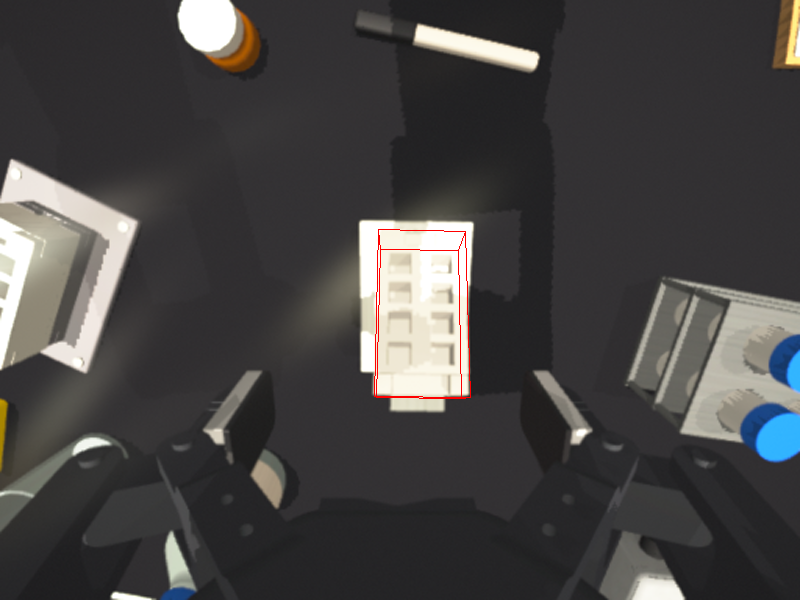

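```bash
python3 -m pendant '[[[-0.05,0.07,0,0,-0.01,0.004],[0,0,0,0,0,0],[0,0,0,0,0,0]]]'; python3 delta.py .5553 .2887 .2 99.3
python3 - <<'E'
from overlay import *
from bench import imaging
import pickle
c=imaging.camera("wrist");pickle.dump(c,open("w6.pkl","wb"))
cv2.imwrite("pics/w6.png",c["pixels"])
u=proj(c,[[.5553,.2887,.0833]])[0].astype(int);x,y=u[0]-60,u[1]-65;print(x,y)
a=cv2.resize(c["pixels"][y:y+120,x:x+120],None,fx=5,fy=5,interpolation=cv2.INTER_CUBIC)
for i in range(0,120,10):
    cv2.putText(a,str(x+i),(i*5,8),0,.3,(0,255,255),1);cv2.putText(a,str(y+i),(0,i*5+4),0,.3,(0,255,255),1)
cv2.imwrite("pics/w6c.png",a)
E
```

```text
time_s: 12.68
eef_pos: [0.5536, 0.286, 0.1991]
eef_rot: [-0.002, -0.076, 0.997, -0.001]
wrist_force: [0.5, 0.9, -0.4]
opening: 0.999
shift mm [-2.1  2.4 -0.9] units [-0.0105  0.0121 -0.0047] rows 0.05326875887157581
turn deg [-0.13 -0.24 -0.54] units [-0.0007 -0.0013 -0.003 ] rows 0.05590454619782394
now 12.675 [0.5536 0.286  0.1991] F [ 0.5  0.9 -0.4] open 0.999 q [ 0.29  0.32  1.51 -0.    1.32 -1.44]
196 124
```

View pics/w6c.png

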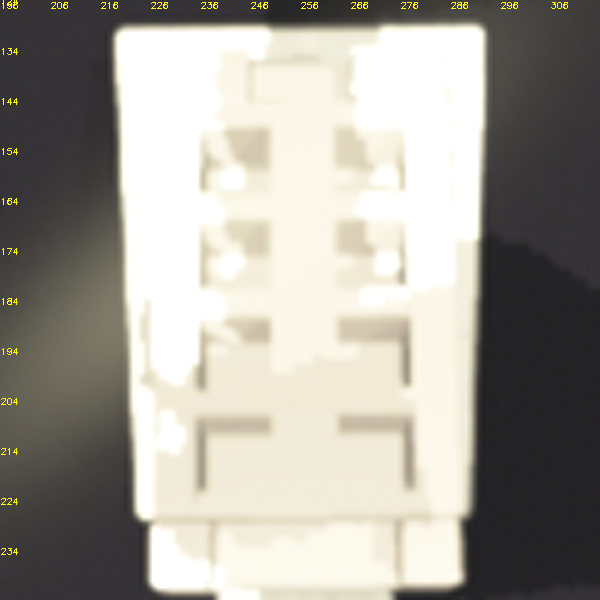

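```bash
cat > fit1.py <<'E'
exec(open("fit0.py").read().split("t=np.radians")[0])
import pickle
W=pickle.load(open("w6.pkl","rb"))
L=np.array([[.052,-.028,.017],[.052,.028,.017],[.04,-.017,.017],[.04,.017,.017],[-.04,-.01,.017],[-.04,.01,.017]])
U=np.array([[225.2,241.2],[288.2,241.2],[238.6,227.6],[275,227.6],[245.2,144],[262.6,144]])
w=(W,L,U);t=np.radians(29)
for lab,obs in(("all",sh+[w]),("side+w",sh[1:]+[w]),("w",[w])):
  for fr in([0,1,2,3],[0,1,2,3,4]):
    p,r=fit(obs,[.555,.289,.085,.16,t],fr);print(lab,p.round(4),np.degrees(p[3:]).round(1),'rms',np.sqrt((r**2).mean()).round(2));
    print((proj(W,tf(p,L))-U).round(1).tolist())
E
python3 fit1.py
```

```text
scene [ 1.12883351 -0.36172189  0.89898769]
side [0.49095234 0.64614855 0.84162963]
all [0.555  0.288  0.083  0.1678 0.5061] [ 9.6 29. ] rms 0.79
[[0.3, 0.2], [-0.2, -0.6], [-0.9, 0.2], [0.3, -0.3], [-0.2, 0.7], [3.1, 0.4]]
all [0.5547 0.288  0.0828 0.1669 0.4831] [ 9.6 27.7] rms 0.77
[[0.4, 0.3], [-0.4, -0.5], [-0.8, 0.4], [0.3, -0.1], [-0.2, 0.4], [3.2, 0.1]]
side+w [0.5555 0.288  0.0819 0.1683 0.5061] [ 9.6 29. ] rms 0.82
[[0.4, 0.1], [-0.4, -0.7], [-0.8, 0.2], [0.2, -0.3], [-0.2, 1.0], [3.0, 0.7]]
side+w [0.5553 0.288  0.0818 0.1674 0.4946] [ 9.6 28.3] rms 0.82
[[0.4, 0.1], [-0.5, -0.6], [-0.8, 0.2], [0.2, -0.2], [-0.2, 0.9], [3.0, 0.6]]
w [0.5546 0.2878 0.084  0.1703 0.5061] [ 9.8 29. ] rms 0.93
[[0.1, 0.3], [-0.1, -0.6], [-1.0, 0.2], [0.3, -0.3], [-0.5, 0.3], [2.8, -0.0]]
w [0.5545 0.2878 0.0834 0.1703 0.4889] [ 9.8 28. ] rms 0.92
[[0.2, 0.3], [-0.3, -0.6], [-0.9, 0.3], [0.2, -0.3], [-0.5, 0.3], [2.8, -0.1]]
```

```bash
python3 delta.py .505 .279 .175 99.6 29
```

```text
shift mm [49.2  0.4 24.5] units [0.246  0.0019 0.1224] rows 0.879341227486086
turn deg [ -0.31 -29.2   -0.76] units [-0.0017 -0.1622 -0.0042] rows 2.7298047117688053
now 12.825 [0.5538 0.2862 0.1993] F [ 0.6 -0.8  0.4] open 1.0 q [ 0.29  0.32  1.51 -0.    1.32 -1.44]
```

```bash
python3 -m pendant '[[[0.12,0,0.03,0,0,-0.004],[0.12,0,0.03,0,0,0],[0,0,0.03,0,-0.04,0],[0,0,0.03,0,-0.045,0],[0,0,0,0,-0.045,0],[0,0,0,0,-0.03,0],[0,0,0,0,0,0]]]'; python3 delta.py .505 .279 .175 99.6 29
```

```text
time_s: 13.7
eef_pos: [0.5063, 0.2764, 0.1757]
eef_rot: [0.254, -0.079, 0.964, 0.02]
wrist_force: [0.4, -0.4, 0.2]
opening: 1.001
shift mm [1.  2.7 0.2] units [0.0052 0.0136 0.0009] rows 0.04673694344430169
turn deg [-0.2   0.49 -0.19] units [-0.0011  0.0027 -0.0011] rows 0.052735538000002545
now 13.7 [0.5063 0.2764 0.1757] F [ 0.4 -0.4  0.2] open 1.001 q [ 0.34 -0.03  2.04 -0.15  0.63 -1.29]
```

```bash
python3 -m pendant '[[[0.005,0.013,0,-0.001,0.003,-0.001],[0,0,0.1,0,0,0],[0,0,0.15,0,0,0],[0,0,0.1,0,0,0],[0,0,0,0,0,0]]]'; python3 delta.py .5624 .2893 .0694 99.6 29
```

```text
time_s: 14.32
eef_pos: [0.5455, 0.2857, 0.1167]
eef_rot: [0.249, -0.08, 0.965, 0.021]
wrist_force: [-0.0, -0.7, 0.1]
opening: 0.999
shift mm [ 7.8  0.7 49.8] units [0.0389 0.0034 0.2489] rows 0.8060669135022583
turn deg [-0.01 -0.09 -0.17] units [-0.     -0.0005 -0.0009] rows 0.017569460275783173
now 14.325 [0.5455 0.2857 0.1167] F [-0.  -0.7  0.1] open 0.999 q [ 0.33  0.16  1.98 -0.16  0.51 -1.28]
```

```bash
python3 -m pendant '[[[0.039,0.003,0,0,0,-0.001],[0,0,0.08,0,0,0],[0,0,0.08,0,0,0],[0,0,0.06,0,0,0],[0,0,0,0,0,0]]]'; python3 delta.py .5624 .2893 .0694 99.6 29
```

```text
time_s: 14.95
eef_pos: [0.5608, 0.2897, 0.0775]
eef_rot: [0.25, -0.081, 0.965, 0.021]
wrist_force: [0.4, -0.3, -0.3]
opening: 0.996
shift mm [ 2.6 -0.7  7.8] units [ 0.0129 -0.0036  0.039 ] rows 0.13193297468728743
turn deg [0.03 0.09 0.03] units [0.0002 0.0005 0.0001] rows 0.009014538284531071
now 14.95 [0.5608 0.2897 0.0775] F [ 0.4 -0.3 -0.3] open 0.996 q [ 0.33  0.26  1.96 -0.19  0.42 -1.26]
```

```bash
python3 -m pendant '[[[0.013,-0.004,0.02,0,0,0],[0,0,0.02,0,0,0],[0,0,0,0,0,0]]]'; python3 delta.py .5624 .2893 .0694 99.6 29;  python3 - <<'E'
from overlay import *
from bench import imaging
c=imaging.camera("wrist");R,t,o=mat2()
a=cv2.resize(c["pixels"],(800,600),interpolation=cv2.INTER_CUBIC)
draw(c,a,[.555,.288,.083,.1678,np.radians(29)],.034,800/512,0,0)
cv2.imwrite("pics/w7.png",a)
c=imaging.camera("side")
a=cv2.resize(c["pixels"][240:330,190:290],None,fx=6,fy=6,interpolation=cv2.INTER_CUBIC)
cv2.imwrite("pics/s7.png",a)
E
```

```text
time_s: 15.32
eef_pos: [0.5627, 0.2895, 0.0701]
eef_rot: [0.251, -0.081, 0.964, 0.021]
wrist_force: [0.1, -0.4, -0.1]
opening: 1.001
shift mm [ 0.6 -0.1  0.4] units [ 0.0029 -0.0005  0.0021] rows 0.011773721714496145
turn deg [0.05 0.17 0.04] units [0.0003 0.001  0.0002] rows 0.01693732770764168
now 15.325 [0.5627 0.2895 0.0701] F [ 0.1 -0.4 -0.1] open 1.001 q [ 0.33  0.28  1.96 -0.2   0.41 -1.25]
```

View pics/w7.png

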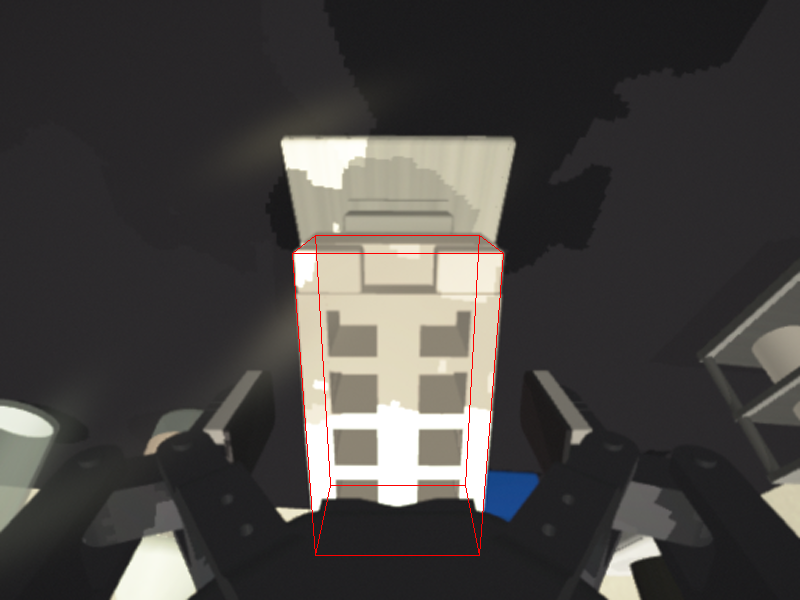

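View pics/s7.png

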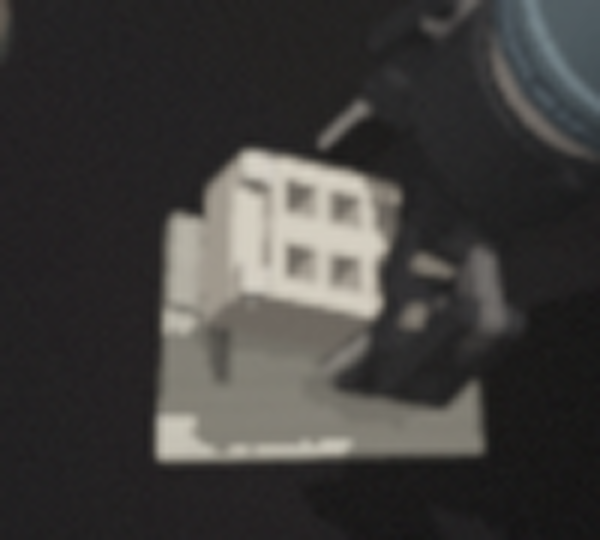

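```bash
python3 -m pendant '[[[0,0,0,0,0,0],[0,0,0,0,0,0],[0,0,0,0,0,0],[0,0,0,0,0,0],[0,0,0,0,0,0],[0,0,0,0,0,0]]]' 1; python3 delta.py .5624 .2893 .0694 99.6 29;  python3 - <<'E'
from overlay import *
from bench import imaging
c=imaging.camera("wrist");R,t,o=mat2()
a=cv2.resize(c["pixels"],(800,600),interpolation=cv2.INTER_CUBIC)
draw(c,a,[.555,.288,.083,.1678,np.radians(29)],.034,800/512,0,0)
cv2.imwrite("pics/w8.png",a)
E
```

```text
time_s: 16.18
eef_pos: [0.5625, 0.2895, 0.0707]
eef_rot: [0.251, -0.081, 0.964, 0.021]
wrist_force: [-0.3, -0.4, 0.2]
opening: 0.648
shift mm [ 0.7 -0.2  1.1] units [ 0.0036 -0.0011  0.0053] rows 0.020937028123835015
turn deg [0.05 0.18 0.04] units [0.0003 0.001  0.0002] rows 0.017641283063282293
now 16.175 [0.5625 0.2895 0.0707] F [-0.3 -0.4  0.2] open 0.648 q [ 0.33  0.28  1.96 -0.2   0.41 -1.25]
```

View pics/w8.png

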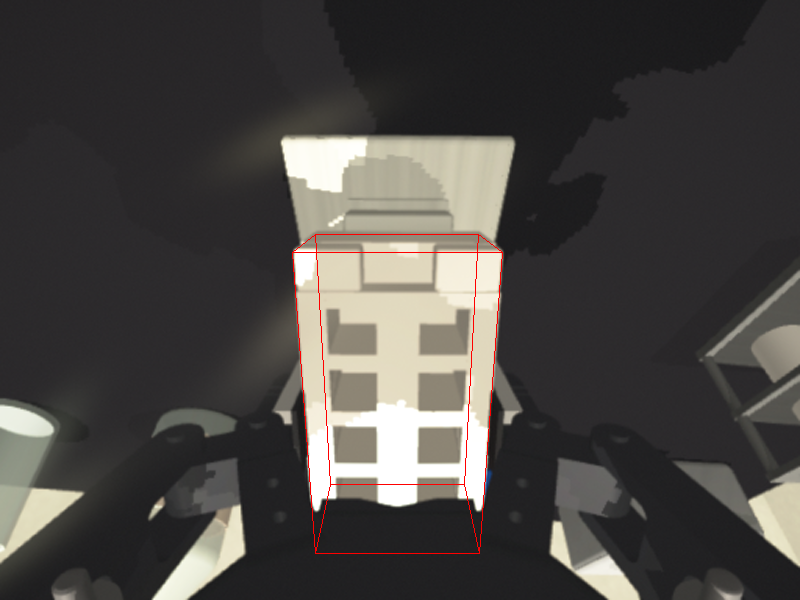

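```bash
python3 - <<'E'
from lib import *
R,t,o=mat2();print((R.inv().apply(np.array([.555,.288,.083])-t)*1e3).round(2))
E
python3 -m pendant '[[[-0.004,0,-0.03,0,0,0],[-0.004,0,-0.06,0,0,0],[0,0,-0.1,0,0,0],[0,0,-0.15,0,0,0],[0,0,-0.1,0,0,0],[0,0,0,0,0,0]]]'; python3 delta.py .51 .28 .2 99.6
```

```text
[  0.71  -0.25 -14.46]
time_s: 16.98
eef_pos: [0.5189, 0.2822, 0.1527]
eef_rot: [0.251, -0.081, 0.964, 0.022]
wrist_force: [0.0, 0.2, -0.8]
opening: 0.646
shift mm [-15.1  -0.6 -45.8] units [-0.0753 -0.003  -0.2291] rows 0.7717657144675214
turn deg [ 0.06 29.17  0.05] units [0.0003 0.1621 0.0003] rows 2.7262179709966166
now 16.975 [0.5189 0.2822 0.1527] F [ 0.   0.2 -0.8] open 0.646 q [ 0.34  0.04  2.02 -0.15  0.58 -1.29]
```

```bash
python3 -m pendant '[[[0,0,-0.03,0,0.03,0],[0,0,-0.05,0,0.045,0],[0,0,-0.05,0,0.045,0],[0,0,0,0,0.04,0],[0,0,0,0,0,0]]]'; python3 delta.py .596 -.0143 .15 72.5
```

```text
time_s: 17.6
eef_pos: [0.5076, 0.2801, 0.1744]
eef_rot: [-0.006, -0.085, 0.996, 0.0]
wrist_force: [0.0, 0.1, -1.5]
opening: 0.646
shift mm [ -37.7 -305.1   23.7] units [-0.1883 -1.5254  0.1187] rows 4.933060397822076
turn deg [-0.1  -0.64 27.23] units [-0.0005 -0.0035  0.1513] rows 2.54518112987145
now 17.6 [0.5076 0.2801 0.1744] F [ 0.   0.1 -1.5] open 0.646 q [ 0.3   0.25  1.64  0.    1.26 -1.44]
```

```bash
python3 -m pendant '[[[-0.02,-0.12,0,0,-0.003,0],[-0.03,-0.24,0,0,0,0],[-0.03,-0.27,0,0,0,0],[-0.03,-0.27,0,0,0,0],[-0.03,-0.27,0,0,0,0],[-0.03,-0.2,0,0,0,0],[-0.01,-0.1,0,0,0,0],[0,0,0,0,0,0.04],[0,0,0,0,0,0.05],[0,0,0,0,0,0.05],[0,0,0,0,0,0.01],[0,0,0,0,0,0]]]'; python3 delta.py .596 -.0143 .12 72.5
```

```text
time_s: 19.1
eef_pos: [0.5878, -0.0068, 0.1655]
eef_rot: [0.004, 0.153, 0.988, -0.0]
wrist_force: [0.3, 0.3, -0.9]
opening: 0.643
shift mm [-9.7 -4.7 45.6] units [-0.0483 -0.0235  0.2279] rows 0.7491260573203161
turn deg [ 0.06  0.47 -0.05] units [ 0.0003  0.0026 -0.0003] rows 0.044195821148011315
now 19.1 [ 0.5878 -0.0068  0.1655] F [ 0.3  0.3 -0.9] open 0.643 q [-0.21  0.27  1.64  0.    1.22 -1.48]
```

```bash
python3 -m pendant '[[[-0.048,-0.024,0.05,0,0.003,0],[0,0,0.1,0,0,0],[0,0,0.15,0,0,0],[0,0,0.05,0,0,0],[0,0,0,0,0,0],[0,0,0,0,0,0]]]'; python3 delta.py .5965 -.0144 .0745 72.5;  python3 - <<'E'
from overlay import *
from bench import imaging
c=imaging.camera("wrist");R,t,o=mat2();print(t)
x,y,k=170,90,3.3
a=cv2.resize(c["pixels"][y:y+170,x:x+175],None,fx=k,fy=k,interpolation=cv2.INTER_CUBIC)
draw(c,a,[.596,-.0143,.05,-.3054,0],.044,k,x,y)
draw(c,a,[*(t+R.apply([.0007,-.0002,-.0145])),-.3054,0],.034,k,x,y,col=(0,200,0))
cv2.imwrite("pics/w9.png",a)
c=imaging.camera("side")
x,y,k=205,150,6
a=cv2.resize(c["pixels"][y:y+80,x:x+90],None,fx=k,fy=k,interpolation=cv2.INTER_CUBIC)
draw(c,a,[.596,-.0143,.05,-.3054,0],.044,k,x,y)
cv2.imwrite("pics/s9.png",a)
E
```

```text
time_s: 19.85
eef_pos: [0.5984, -0.016, 0.0929]
eef_rot: [0.0, 0.149, 0.989, 0.0]
wrist_force: [0.4, 0.4, -0.7]
opening: 0.647
shift mm [ 2.2  0.9 18.4] units [0.0112 0.0047 0.0922] rows 0.2977254786516635
turn deg [0.05 0.02 0.37] units [0.0003 0.0001 0.0021] rows 0.0351393794399044
now 19.85 [ 0.5984 -0.016   0.0929] F [ 0.4  0.4 -0.7] open 0.647 q [-0.23  0.39  1.65  0.    1.1  -1.5 ]
[ 0.59841488 -0.01599519  0.09311095]
```

View pics/w9.png

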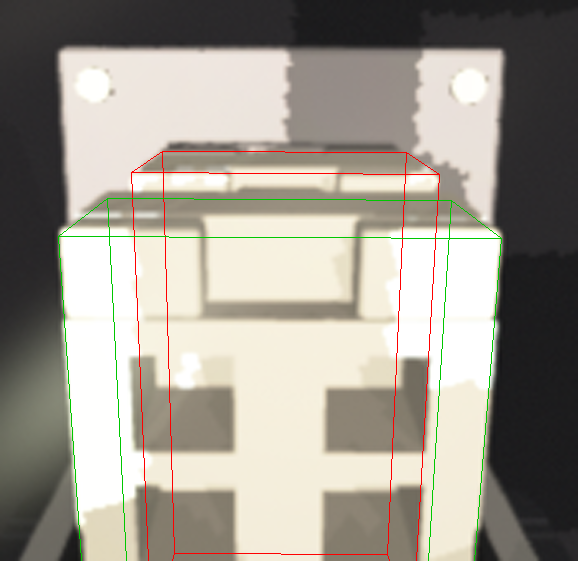

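View pics/s9.png

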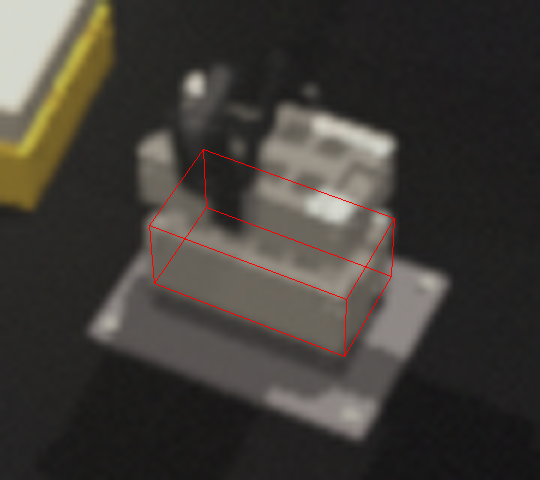

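```bash
python3 -m pendant '[[[0.01,0.004,0,0,0,0.002],[0,0,0.03,0,0,0],[0,0,0,0,0,0]]]'; python3 delta.py .5965 -.0144 .0745 72.5
```

```text
time_s: 20.32
eef_pos: [0.5976, -0.0146, 0.0886]
eef_rot: [0.002, 0.152, 0.988, 0.0]
wrist_force: [0.1, -0.2, -1.2]
opening: 0.649
shift mm [ 1.1 -0.2 14.1] units [ 0.0057 -0.001   0.0704] rows 0.22594098415690403
turn deg [0.07 0.22 0.  ] units [0.0004 0.0012 0.    ] rows 0.021475593228233943
now 20.325 [ 0.5976 -0.0146  0.0886] F [ 0.1 -0.2 -1.2] open 0.649 q [-0.22  0.39  1.66  0.    1.09 -1.49]
```

```bash
python3 -m pendant '[[[0.006,-0.001,0.015,0,0.001,0],[0,0,0.02,0,0,0],[0,0,0.015,0,0,0],[0,0,0,0,0,0]]]'; python3 delta.py .5965 -.0144 .0745 72.5
```

```text
time_s: 20.82
eef_pos: [0.5963, -0.0144, 0.0777]
eef_rot: [0.0, 0.152, 0.988, 0.001]
wrist_force: [-0.2, -0.4, -0.5]
opening: 0.647
shift mm [-0.2  0.   3.2] units [-0.0011  0.0002  0.016 ] rows 0.0512368191862385
turn deg [0.07 0.02 0.01] units [0.0004 0.0001 0.    ] rows 0.006353980868228786
now 20.825 [ 0.5963 -0.0144  0.0777] F [-0.2 -0.4 -0.5] open 0.647 q [-0.22  0.4   1.66  0.    1.08 -1.49]
```

Lugs are ~5 mm into the notches without side load; continue down.

```bash
python3 -m pendant '[[[0,0,0.01,0,0,0],[0,0,0.005,0,0,0],[0,0,0,0,0,0]]]'; python3 delta.py .5965 -.0144 .0745 72.5
```

```text
time_s: 21.2
eef_pos: [0.5968, -0.0145, 0.0757]
eef_rot: [0.001, 0.152, 0.988, 0.0]
wrist_force: [1.4, -0.2, -1.4]
opening: 0.644
shift mm [ 0.3 -0.   1.2] units [ 0.0017 -0.0001  0.0062] rows 0.020556538747080196
turn deg [0.07 0.08 0.01] units [0.0004 0.0004 0.    ] rows 0.009635994858973169
now 21.2 [ 0.5968 -0.0145  0.0757] F [ 1.4 -0.2 -1.4] open 0.644 q [-0.22  0.41  1.66  0.    1.07 -1.49]
```

```bash
python3 -m pendant '[[[0,0,0.006,0,0,0],[0,0,0.005,0,0,0],[0,0,0,0,0,0]]]'; python3 delta.py .5965 -.0144 .0745 72.5;  python3 -m pendant '[[[0,0,0.006,0,0,0],[0,0,0.004,0,0,0]]]'; python3 delta.py .5965 -.0144 .0745 72.5
```

```text
time_s: 21.58
eef_pos: [0.5972, -0.0145, 0.0757]
eef_rot: [0.001, 0.152, 0.988, 0.0]
wrist_force: [0.4, -1.1, -1.6]
opening: 0.645
shift mm [ 0.7 -0.1  1.2] units [ 0.0037 -0.0004  0.0058] rows 0.02214131290044165
turn deg [0.06 0.13 0.02] units [0.0003 0.0007 0.0001] rows 0.013220968748223743
now 21.575 [ 0.5972 -0.0145  0.0757] F [ 0.4 -1.1 -1.6] open 0.645 q [-0.22  0.41  1.66  0.    1.07 -1.49]
time_s: 21.82
eef_pos: [0.5975, -0.0146, 0.0754]
eef_rot: [0.001, 0.152, 0.988, 0.0]
wrist_force: [-5.0, 1.2, 8.3]
opening: 0.644
shift mm [ 1.  -0.1  0.9] units [ 0.005  -0.0005  0.0046] rows 0.021801637211426302
turn deg [0.05 0.15 0.03] units [0.0003 0.0008 0.0002] rows 0.014530813361175603
now 21.825 [ 0.5975 -0.0146  0.0754] F [-5.   1.2  8.3] open 0.644 q [-0.22  0.41  1.66  0.    1.07 -1.49]
```

```bash
python3 -m pendant '[[[0.004,0,0.008,0,0,0],[0.003,0,0.008,0,0,0]]]'; python3 delta.py .5965 -.0144 .0745 72.5
python3 - <<'E'
from overlay import *
from bench import imaging
I=[]
for n,(x,y,w,h) in {"scene":(235,160,60,70),"side":(210,160,70,70)}.items():
    c=imaging.camera(n);k=6
    a=cv2.resize(c["pixels"][y:y+h,x:x+w],None,fx=k,fy=k,interpolation=cv2.INTER_CUBIC);I.append(a)
cv2.imwrite("pics/seat2.png",np.hstack(I))
c=imaging.camera("wrist");a=cv2.resize(c["pixels"][90:210,160:350],None,fx=4,fy=4,interpolation=cv2.INTER_CUBIC)
cv2.imwrite("pics/seat2w.png",a)
E
```

```text
time_s: 22.08
eef_pos: [0.5973, -0.0145, 0.0753]
eef_rot: [0.003, 0.152, 0.988, -0.0]
wrist_force: [-6.1, -0.6, 11.8]
opening: 0.643
shift mm [ 0.8 -0.1  0.8] units [ 0.0042 -0.0005  0.0038] rows 0.01805750629929762
turn deg [0.04 0.29 0.04] units [0.0002 0.0016 0.0002] rows 0.02777830771980582
now 22.075 [ 0.5973 -0.0145  0.0753] F [-6.1 -0.6 11.8] open 0.643 q [-0.22  0.41  1.66  0.    1.07 -1.49]
```

View pics/seat2.png

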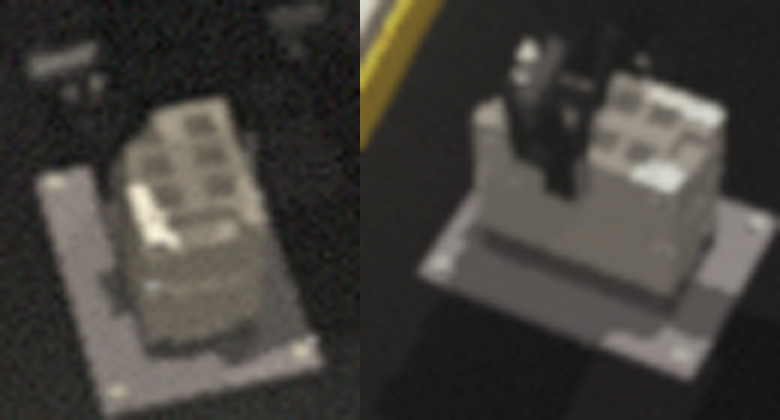

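View pics/seat2w.png

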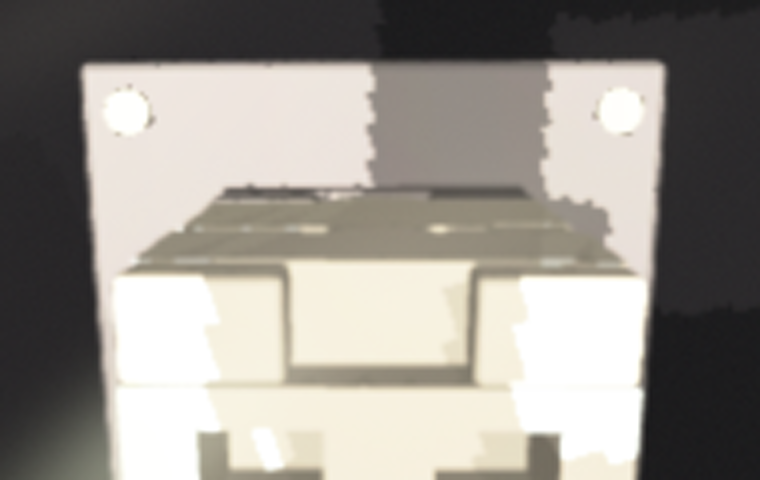

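```bash
python3 -m pendant '[[[0,0,-0.003,0,0,0],[0,0,0,0,0,0],[0,0,0,0,0,0],[0,0,0,0,0,0]]]' 0; python3 -m pendant '[[[0,0,-0.05,0,0,0],[0,0,-0.15,0,0,0],[0,0,-0.2,0,0,0],[0,0,-0.2,0,0,0],[0,0,-0.2,0,0,0],[0,0,-0.1,0,0,0],[0,0,0,0,0,0],[0,0,0,0,0,0]]]'
python3 - <<'E'
from overlay import *
from bench import imaging
I=[];J=[]
for n,(x,y,w,h) in {"scene":(235,160,60,70),"side":(210,160,70,70)}.items():
    c=imaging.camera(n);k=6
    a=cv2.resize(c["pixels"][y:y+h,x:x+w],None,fx=k,fy=k,interpolation=cv2.INTER_CUBIC);J.append(a.copy())
    draw(c,a,[.596,-.0143,.089,-.3054,0],.034,k,x,y);I.append(a)
    cv2.imwrite(f"pics/{n}_end.png",c["pixels"])
cv2.imwrite("pics/seat3.png",np.hstack(I));cv2.imwrite("pics/seat3n.png",np.hstack(J))
c=imaging.camera("wrist");x,y,k=160,70,3
a=cv2.resize(c["pixels"][y:y+180,x:x+190],None,fx=k,fy=k,interpolation=cv2.INTER_CUBIC)
draw(c,a,[.596,-.0143,.089,-.3054,0],.034,k,x,y)
cv2.imwrite("pics/seat3w.png",a)
E
```

```text
time_s: 22.72
eef_pos: [0.5973, -0.0145, 0.0752]
eef_rot: [0.002, 0.152, 0.988, 0.0]
wrist_force: [0.8, -0.7, -0.3]
opening: 1.002
time_s: 23.72
eef_pos: [0.5959, -0.0142, 0.2635]
eef_rot: [0.003, 0.152, 0.988, 0.0]
wrist_force: [0.0, -0.2, -0.0]
opening: 1.0
```

View pics/seat3.png

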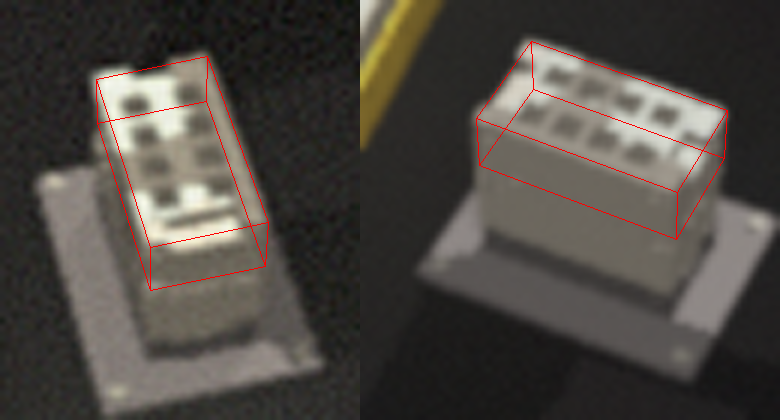

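View pics/seat3n.png

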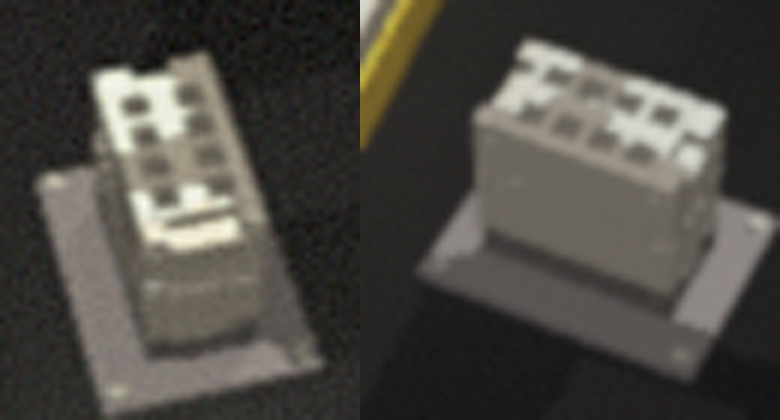

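View pics/seat3w.png

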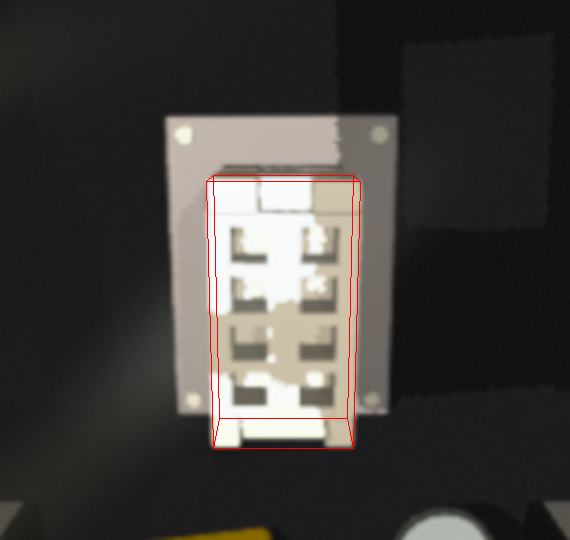

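View pics/scene_end.png

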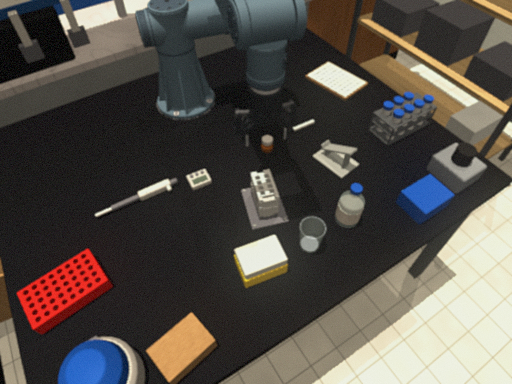

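```bash
python3 -c "
from bench import ctrl;print(ctrl.hand_in())"
```

```text
the job is handed in; nothing more can be done
None
```

I set the deep rack onto the dock first. I then lifted the shallow rack off the slanted stand, levelled it and stacked it on the deep one. Both were released with the gripper open and clear, and I handed the job in at about 24 s of the 61 s allowed.

**Seating:** The lugs entered the notches with almost no side load. Each rack was then pressed home with about 12 N until it stopped.
- **Deep rack:** it stopped within 0.1 mm of the height I expected.
- **Shallow rack:** it stopped about 0.8 mm higher than I expected. I put this down to my estimate of how it sat in the grip, because the pictures after release show no gap or tilt.

**Last pictures:** All three cameras show the stack level and flush, with the wide ends matching. The outline drawn at the seated pose fits to about 1–2 pixels in each view. The small offset that remains looks like the one seen with the deep rack alone, so it is probably camera calibration.

**Other things:** By eye, comparing the scene pictures, the bystanders look unmoved.

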